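Recharge the drying box and crack its sticky lid

TASK

Recharge the drying box: pick up the scoop tray by its handle, tip all four desiccant cartridges into the hopper on the side of the box and stand the tray flat on the bench again. Then pull the box's lid up by its handle until the tight seal lets go, without jerking it far off the box, and finish while still holding the lid level and slightly open, about 30 mm above its seat and touching nothing else, so that the damp air can escape. Leave the dropper bottle and the tip box where they stand.

Things in the scene. Friction and masses are not known exactly. Their poses are not given: they have to be found in the camera images.
- dryer: White drying box fixed to the bench, 160 (x) x 170 (y) x 92 mm high, open at the top under its lid, a round gauge on its front; a square flared aluminium hopper is fixed to its -y side. Origin: centre of the box's underside, on the bench. Its -x side is the front, z up; it is turned about z by at most 0.25 rad.
- hopper_mouth (a point): Centre of the hopper's open mouth, in the plane of its rim, 100 mm above the bench, 158 mm from the box's origin along the box's -y. The mouth is square, about 130 x 130 mm, sides along the box's x and y; walls slope in to a bin 76 x 76 mm inside, 56 mm deep, its floor 4 mm above the bench.
- lid_handle (a point): Middle of the lid's handle: a black flat bar 12 mm thick (box x), 64 mm long (box y), 20 mm high, on two posts, 50 mm above the lid's origin: 142 mm above the bench when seated, with 30 mm free under the bar.
- tray: Loose steel scoop tray, 136 (x) x 84 (y) mm, side and back walls 28 mm high, 0.16 kg. Its -x end is open: a spout, where the floor rises 0.27 rad over the last 33 mm. A cross bar over it is the handle. Origin: on the underside, mid-length of the walls; x from spout to back wall, z up. Tipped spout-down, it lets cartridges roll out from about 0.3 rad on; 0.9 rad empties it.
- tray_handle (a point): Middle of the tray's handle: a black flat bar 10 mm thick (tray x), 84 mm long (tray y), 20 mm high, at 10 mm, 0, 56 mm from the tray's origin; free below down to the cartridges, whose tops are 25 mm above the bench.
- tray_spout (a point): Middle of the tray's spout edge, at -73.5 mm, 0, 12 mm from the tray's origin.
- cart0 (a point): Centre of a desiccant cartridge: loose white cylinder with steel end discs, 22 mm across, 28 mm long, 18 g. Four of them lie in the tray.
- cart1 (a point): Centre of a desiccant cartridge: loose white cylinder with steel end discs, 22 mm across, 28 mm long, 18 g. Four of them lie in the tray.
- cart2 (a point): Centre of a desiccant cartridge: loose white cylinder with steel end discs, 22 mm across, 28 mm long, 18 g. Four of them lie in the tray.
- cart3 (a point): Centre of a desiccant cartridge: loose white cylinder with steel end discs, 22 mm across, 28 mm long, 18 g. Four of them lie in the tray.
- dropper_bottle: Bystander: dropper bottle, 31 mm across, 88 mm tall. Origin: centre of its underside.
- tips: Bystander: closed pipette tip box, 96 x 122 x 100 mm. Origin: centre of its underside.
- lid: White lift-off lid, 168 x 178 x 10 mm, 0.35 kg, seated on the box with axes along the box's. Origin: middle of the plate's underside, 92 mm above the bench when seated; a 26 mm skirt below it plugs into the box. Two sprung rollers in the box hold it down: lifting takes about 18 N (at most 22) within the first 3 mm, then less; from 16 mm up it is free and weighs 3.4 N.

How it is judged:
By the outcome, as a careful person would: the job done as asked, in the order asked, and still so for the second after the job is handed in, while the arm keeps its last pose, push and grip.
It also fails if it takes over 72 s, if anything falls off the work surface, if the arm or the gripper's body presses on something with over 40 N, if the wrist force passes 120 N, or if a joint passes its speed limit or range.

ROBOT

A 7-joint arm with a two-finger parallel gripper is mounted at the origin on the work surface; the furniture and walls round the work are solid. World frame = base frame: x ahead of the robot, y to its left, z up, the work surface at z = 0. Lengths are in mm, angles in rad, forces in N, time in s.
With the tool pointing down it reaches from about 425 to 925 mm from the base axis. Payload 6.8 kg.
Tool frame: the origin (TCP) lies on the mounting face of the last link; the fingertips stand 182 mm ahead of it and the grasp point (between the pads) lies 163 mm ahead of it (robot.tip_extent is the z of the fingertips in the tool frame, in mm); z points along the fingers, y is the line along which they close (so a half turn about z gives the same grasp; the last joint's range is limited). The gripper opens to 88 mm and grips with 3 to 60 N. Pads are 20 mm wide; open, the fingers measure 115 mm over their backs; the gripper's body (75 mm by 178 mm) begins 61 mm behind the grasp point.
Start: joints at [-1.342, 0.477, 0.022, 1.555, -0.011, 1.109, -0.083], TCP at [223.064, 637.091, 404.664] pointing down, gripper open.
Joint ranges: [-2.96, 2.96], [-0.34, 2.1], [-1.41, 1.46], [0.24, 2.44], [-1.37, 4.51], [0.17, 1.92], [-2.96, 2.96]. Speed limits (rad/s): [2.39, 2.39, 3.14, 3.14, 3.14, 3.14, 3.14].

INTERFACE

Orientations are given as a unit quaternion [w, x, y, z].
In Python, from cell import robot gives the robot as it stands. The module is installed in compiled form; this text tells all that it offers.
- The arm moves only by the tool servo_tool, never from a script. Its argument "series" is text: rows parted by semicolons, each of 7 numbers parted by spaces: the shift along the tool's x, y, z scaled (see below), then the turn, a rotation vector about the tool's x, y, z scaled (see below), then the opening, from 0 (shut) to 1 (fully open). A call has 1 to 20 rows; each row shifts and turns the commanded pose from where the row before left it, along the tool's axes as they then stand; what a row does not reach is not made up. The controller multiplies each number of a shift by 0.025 m and each number of a turn by 0.1 rad. A row lasts 1/12 s, in which the tool goes at most 41.7 mm and 7.16 degrees, less where a joint would pass 70% of its speed; a pose out of reach is approached as far as the arm can. A call with a number of a shift or a turn outside -1 to 1 is refused whole. A call with a gripper value outside its range is refused whole. The fingers move at their own pace and stop on an object; "force" is the grip in N (left out, the last holds). Time passes only in rows, so rows that do not move let the fingers close. It gives the time, the measured TCP pose, the force, the opening and the grip force at its end, in the units of the state.
- robot.observe(): the state, without advancing time (a new reading comes with each control period).
- robot.camera(name): name is "scene" or "top" or "wrist"; returns (picture, depth): 400x640x3 uint8, blue, green, red; 400x640 float32, mm along the optical axis (not along the pixel's ray), 0 where there is no reading.
- robot.camera_info(name): a dict with "fx", "fy", "cx", "cy" (pixels), "xyz" and "rotation" of the camera in the world. Camera axes: x right, y down, z forward; pixel columns grow to the right and rows downward; lengths in mm; the calibration is good to about 2 mm. A picture is of the moment at which its call begins: read the wrist's pose just before it. camera_info takes no time and is no camera call; for the wrist camera it gives the pose at the moment of the call.
- robot.sign_off(): hands the job in; it is judged then, once.
The state is a dict: "time_s": time; "q": joint angles; "dq": joint speeds; "joint_torque": joint torques, N m; "tcp_pos": TCP position; "orientation": TCP orientation; "contact_force": force on the tool from outside, world axes, zero at the start; "torque": the same for the moment, N m; "grip_width": finger opening in mm; "finger_force": force on a finger pad.
Only numpy, scipy, OpenCV 4.12 (cv2) and the standard library are available. Lean on these libraries where they do the work, as an engineer would, in place of code of your own. Each camera call takes 0.05 s, during which the arm holds its last target. There are 200 camera calls.

## Working session

There is one attempt and no reset: what is moved stays moved. The work goes in short steps, Python scripts to look and compute and a tool call to move; the robot and the scene stay as the last step left them, time stands still between calls to the robot, and variables do not carry over. Pictures are saved under pics/ and viewed, at most 13 in all, crops included, and the job is handed in when it is done.

Besides the shell and the picture viewer there is one more tool, called after "Request:" as a command line: name --argument value ..., lists and objects as JSON in quotes. servo_tool: Moves the arm, as the interface text tells. Its arguments: {"type":"object","properties":{"series":{"type":"string"},"force":{"type":"number"}},"required":["series"]}

```bash
mkdir -p pics
python3 - <<'E'
from cell import robot
import cv2,numpy as np
for n in("scene","top"):
    p,d=robot.camera(n); cv2.imwrite(f"pics/{n}0.png",p); np.save(f"pics/{n}0.npy",d)
    i=robot.camera_info(n); print(n,i)
s=robot.observe(); print(s)
E
```

```text
scene {'fx': 425.66499664985224, 'fy': 425.66499664985224, 'cx': 324.48463451189997, 'cy': 195.63885009770405, 'xyz': array([ 126.74196459, -613.95471788,  838.76083273]), 'rotation': array([-0.36852451,  0.89450435, -0.23371125,  0.09711178])}
top {'fx': 475.2576526683222, 'fy': 475.2576526683222, 'cx': 319.5362459470254, 'cy': 198.47951530054772, 'xyz': array([3.31852158e+02, 1.38457163e+00, 1.61463397e+03]), 'rotation': array([ 0.0406588 , -0.69585046,  0.71650091, -0.02766668])}
{'time_s': 0.1, 'q': array([-1.34209244,  0.47770125,  0.0223107 ,  1.55630319, -0.0115106 ,
        1.10931003, -0.08311088]), 'dq': array([-5.30769597e-04, -1.83987718e-04, -7.61824884e-04, -3.95794705e-03,
        7.00776571e-05,  5.62658066e-05,  5.66982711e-04]), 'joint_torque': array([ 4.71223349e-03, -5.84080338e+01,  1.54034447e+00, -2.73314881e+01,
       -5.41741261e-02,  1.30631795e-02,  5.51332948e-05]), 'tcp_pos': array([222.96246491, 636.86237373, 403.80980731]), 'orientation': array([-8.87204737e-05,  1.67590637e-01,  9.85856350e-01, -7.92290231e-04]), 'contact_force': array([0.14704417, 0.37491235, 0.26242641]), 'torque': array([-0.02461403,  0.04311288, -0.0563353 ]), 'finger_force': 0.0, 'grip_width': 87.99333388903236}
```

View pics/top0.png

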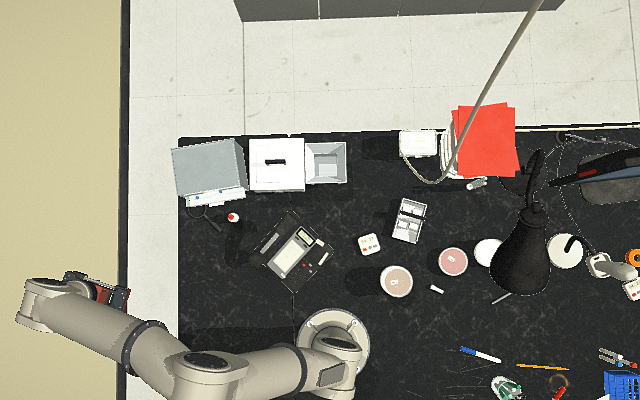

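View pics/scene0.png

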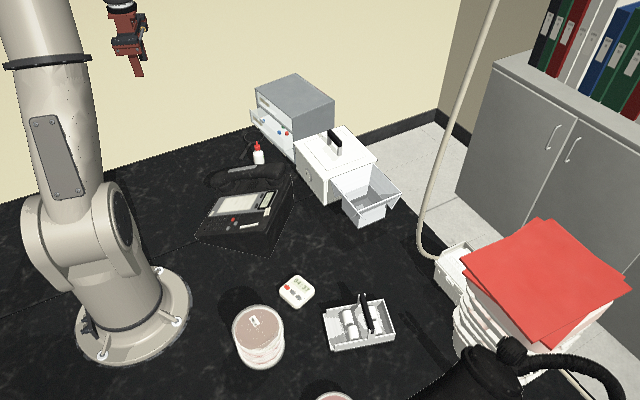

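The top view shows the dryer at (276,162), its hopper at (326,162), the tray at (409,220) and the dropper bottle at (233,217). The scene view shows the tray at (360,322) with the hopper at (370,195). I'll enlarge both and measure.

```bash
cat > h.py <<'E'
from cell import robot
import cv2,numpy as np
from scipy.spatial.transform import Rotation as R
def rot(q): return R.from_quat([q[1],q[2],q[3],q[0]])
def cloud(n,d,i=None):
    i=i or robot.camera_info(n)
    v,u=np.mgrid[0:400,0:640]
    c=np.stack([(u-i['cx'])/i['fx']*d,(v-i['cy'])/i['fy']*d,d],-1)
    return c@rot(i['rotation']).as_matrix().T+i['xyz']
def ray(n,u,v,z):
    i=robot.camera_info(n); r=rot(i['rotation']).apply([(u-i['cx'])/i['fx'],(v-i['cy'])/i['fy'],1])
    return i['xyz']+r*(z-i['xyz'][2])/r[2]
E
python3 - <<'E'
from h import *
P={n:cloud(n,np.load(f"pics/{n}0.npy")) for n in("top","scene")}
for n,pts in(("top",[(276,162),(326,162),(409,220),(450,250),(200,170),(150,250)]),("scene",[(360,322),(366,312),(335,143),(330,240)])):
    for u,v in pts: print(n,u,v,P[n][v,u].round())
t=cv2.imread("pics/top0.png"); s=cv2.imread("pics/scene0.png")
def big(a,x,y,w,h): return cv2.resize(a[y:y+h,x:x+w],(400,300),interpolation=cv2.INTER_CUBIC)
o=np.vstack([np.hstack([big(t,240,125,120,90),big(t,380,190,60,45)]),np.hstack([big(s,290,120,120,90),big(s,310,280,100,75)])])
cv2.imwrite("pics/c1.png",o)
def rect(m,name,P,lo=30):
    cs,_=cv2.findContours(m.astype(np.uint8),0,2)
    for c in cs:
        if cv2.contourArea(c)<lo: continue
        mm=np.zeros(m.shape,np.uint8); cv2.drawContours(mm,[c],-1,1,-1)
        q=P[(mm>0)&m][:,:2].astype(np.float32); print(name,c.mean((0,1)).round(),cv2.minAreaRect(q),len(q),'z',np.median(P[(mm>0)&m][:,2]))
T=P["top"]; z=T[...,2]; reg=(T[...,0]>350)&(T[...,0]<800)&(T[...,1]>-450)&(T[...,1]<400)
rect(reg&(z>92)&(z<112),"lid/rim",T)
rect(reg&(z>120)&(z<165),"lidhandle",T,5)
rect(reg&(z>50)&(z<80),"trayhandle?",T,5)
S=P["scene"]; z=S[...,2]; reg=(S[...,0]>350)&(S[...,0]<800)&(S[...,1]>-450)&(S[...,1]<400)
rect(reg&(z>120)&(z<165),"S lidhandle",S,5)
rect(reg&(z>50)&(z<80),"S trayh",S,20)
E
```

```text
top 276 162 [593. 159. 150.]
top 326 162 [614.   3.   2.]
top 409 220 [ 407. -272.    0.]
top 450 250 [ 302. -397.   29.]
top 200 170 [573. 394. 164.]
top 150 250 [ 329.  900. -768.]
scene 360 322 [ 415. -259.    1.]
scene 366 312 [ 415. -274.   65.]
scene 335 143 [590. 153. 135.]
scene 330 240 [470. -33.   1.]
lid/rim [297. 226.] ((379.4044494628906, 96.7451171875), (137.6659393310547, 64.4336166381836), 45.190006256103516) 369 z 106.17581165925526
lid/rim [300. 165.] ((596.1226196289062, 96.181884765625), (314.0320129394531, 167.88510131835938), 89.18141174316406) 3075 z 101.92348936011285
lid/rim [418. 141.] ((659.632080078125, -300.6105041503906), (68.8739013671875, 42.209381103515625), 86.57258605957031) 280 z 100.00051744709663
lid/rim [442. 142.] ((648.4662475585938, -370.3309631347656), (12.209660530090332, 59.65408706665039), 86.01356506347656) 51 z 108.12809995508883
lid/rim [416. 143.] ((657.2549438476562, -300.2593078613281), (110.05804443359375, 72.70207977294922), 88.52224731445312) 140 z 98.05756264470517
lidhandle [283. 224.] ((381.03515625, 150.29556274414062), (48.4
[... 4077 characters left out ...]
(596.6419677734375, 12.692375183105469), (102.4892578125, 106.17272186279297), 89.30123901367188) 642 z 67.21342209367242
S trayh [257. 149.] ((429.8747863769531, 321.3045654296875), (19.021759033203125, 18.637659072875977), 36.519256591796875) 58 z 65.41136518950651
S trayh [307. 167.] ((514.3206176757812, 221.41058349609375), (36.40897750854492, 355.0528259277344), 7.338227272033691) 527 z 65.44251482750451
S trayh [283. 133.] ((528.0120239257812, 360.76373291015625), (35.999412536621094, 79.90755462646484), 8.907055854797363) 160 z 60.21447125235147
S trayh [322. 130.] ((626.4078369140625, 287.8702087402344), (88.80790710449219, 6.398779392242432), 9.033835411071777) 49 z 75.9862192724903
```

View pics/c1.png

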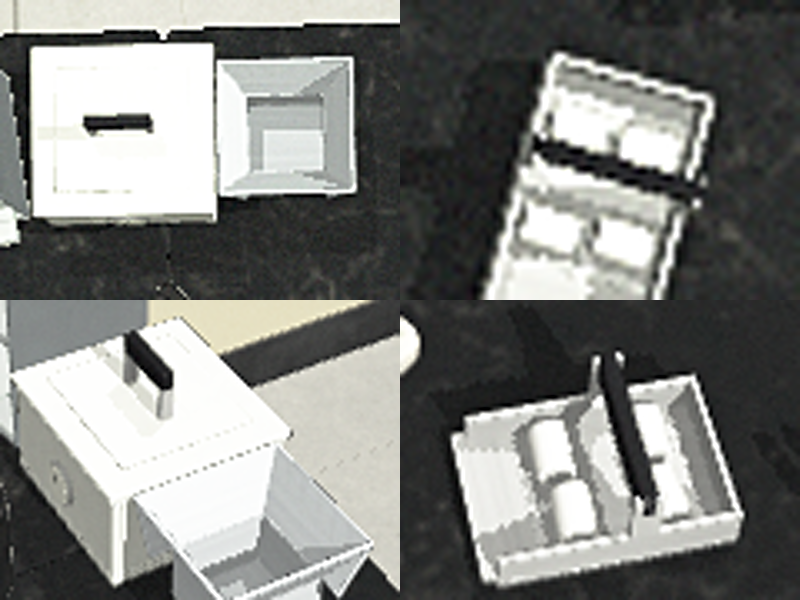

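The top crop shows the lid handle bar at about (272,162) and the hopper to its right. The bench crops show the tray's open spout facing the robot, with two cartridges on each side of the black handle bar.

The measurements agree across both views:
- **Tray handle:** (418,-272), z about 65, yaw -17.8°.
- **Lid handle:** (596,164), z about 150 on top.
- **Hopper mouth:** (596,6).

Next I'll turn the tool, then check the free-hanging cable.

Request:
servo_tool --series "0 0 0 0 0 1 1;0 0 0 0 0 1 1;0 0 0 0 0 1 1;0 0 0 0 0 1 1;0 0 0 0 0 1 1;0 0 0 0 0 1 1;0 0 0 0 0 1 1;0 0 0 0 0 1 1;0 0 0 0 0 1 1;0 0 0 0 0 1 1;0 0 0 0 0 1 1;0 0 0 0 0 1 1;0 0 0 0 0 1 1;0 0 0 0 0 1 1;0 0 0 0 0 1 1;0 0 0 0 0 0.45 1" --force 40

```text
time_s: 1.43
tcp_pos: [222.9, 637.0, 404.1]
orientation: [0.0, 0.81, 0.587, -0.0]
contact_force: [-0.0, 0.1, 0.1]
grip_width: 87.6
finger_force: 0.0
```

```bash
cat >> h.py <<'E'
def go(target,gp=None):
    "shift in tool axes (units of 25 mm) from now to TCP target(s); axes and yaw"
    s=robot.observe(); M=rot(s['orientation']); p=s['tcp_pos']
    print('t',round(s['time_s'],2),'p',p.round(1),'q',s['q'].round(2),'F',s['contact_force'].round(1),'w',round(s['grip_width'],1),'ff',round(s['finger_force'],1))
    print('z',M.apply([0,0,1]).round(3),'yaw_y deg',np.degrees(np.arctan2(*M.apply([0,1,0])[1::-1])).round(2))
    for t in target:
        d=M.inv().apply(np.array(t)-p)/25; print(t,d.round(2),'rows>=',np.ceil(abs(d).max())); p=np.array(t)
E
python3 - <<'E'
from h import *
go([(500,200,400),(480,-120,400),(418,-272,260),(418,-272,219)])
P=cloud("scene",np.load("pics/scene0.npy"))
m=(P[...,0]>300)&(P[...,0]<800)&(P[...,1]>-420)&(P[...,1]<-100)&(P[...,2]>100)
q=P[m]
for a in range(100,700,50):
    k=q[(q[:,2]>=a)&(q[:,2]<a+50)]
    if len(k): print(a,len(k),k.min(0).round(),k.max(0).round())
E
```

```text
t 1.43 p [222.9 637.  404.1] q [-1.58  0.5   0.36  1.57 -0.19  1.11 -1.49] F [-0.   0.1  0.1] w 87.6 ff 0.0
z [-0.    -0.001 -1.   ] yaw_y deg -18.11
(500, 200, 400) [-13.17  15.97   0.18] rows>= 16.0
(480, -120, 400) [-1.241e+01  3.220e+00  1.000e-02] rows>= 13.0
(418, -272, 260) [-6.54 -0.47  5.61] rows>= 7.0
(418, -272, 219) [ 0.   -0.    1.64] rows>= 2.0
100 409 [ 527. -420.  100.] [ 691. -247.  150.]
150 462 [ 526. -420.  150.] [ 561. -262.  200.]
200 284 [ 502. -420.  200.] [ 546. -272.  250.]
250 3493 [ 490. -420.  251.] [ 715. -280.  300.]
300 106 [ 485. -292.  301.] [ 497. -283.  349.]
350 150 [ 485. -294.  350.] [ 496. -285.  400.]
400 179 [ 488. -293.  400.] [ 501. -284.  450.]
450 222 [ 494. -292.  450.] [ 509. -281.  499.]
500 269 [ 502. -290.  500.] [ 520. -278.  550.]
550 318 [ 513. -286.  550.] [ 530. -274.  600.]
600 380 [ 524. -283.  600.] [ 542. -270.  650.]
650 29 [ 535. -279.  650.] [ 542. -271.  654.]
```

Run:
```python
from h import *
for n in("scene","top"):
    P=cloud(n,np.load(f"pics/{n}0.npy"))
    for a in range(100,320,20):
        k=P[(P[...,0]>440)&(P[...,0]<595)&(P[...,1]>-335)&(P[...,1]<-150)&(P[...,2]>=a)&(P[...,2]<a+20)]
        if len(k): print(n,a,len(k),k.min(0).round(),np.median(k,0).round())
```

```text
scene 100 10 [ 583. -257.  106.] [ 589. -255.  112.]
scene 120 14 [ 567. -262.  121.] [ 574. -259.  132.]
scene 140 13 [ 547. -267.  142.] [ 558. -264.  153.]
scene 160 16 [ 535. -271.  161.] [ 544. -268.  170.]
scene 180 12 [ 526. -276.  184.] [ 531. -273.  192.]
scene 200 18 [ 513. -279.  200.] [ 521. -276.  209.]
scene 220 22 [ 505. -282.  221.] [ 511. -279.  230.]
scene 240 22 [ 499. -285.  241.] [ 503. -283.  250.]
scene 260 28 [ 493. -288.  261.] [ 498. -285.  270.]
scene 280 36 [ 490. -289.  281.] [ 493. -287.  291.]
scene 300 38 [ 488. -291.  301.] [ 490. -289.  310.]
top 100 5 [ 583. -254.  107.] [ 591. -251.  113.]
top 120 16 [ 569. -261.  120.] [ 580. -255.  129.]
top 140 14 [ 556. -268.  140.] [ 562. -260.  149.]
top 160 12 [ 541. -272.  164.] [ 549. -264.  169.]
top 180 12 [ 529. -272.  181.] [ 536. -268.  188.]
top 200 14 [ 517. -278.  201.] [ 525. -273.  209.]
top 220 7 [ 512. -279.  224.] [ 517. -276.  231.]
top 240 9 [ 502. -281.  240.] [ 508. -279.  249.]
top 260 7 [ 497. -283.  262.] [ 502. -281.  269.]
top 280 8 [ 494. -285.  283.] [ 498. -283.  290.]
top 300 5 [ 492. -287.  304.] [ 495. -284.  311.]
```

Request:
servo_tool --series "-0.8 1 0 0 0 0 1;-0.8 1 0 0 0 0 1;-0.8 1 0 0 0 0 1;-0.8 1 0 0 0 0 1;-0.8 1 0 0 0 0 1;-0.8 1 0 0 0 0 1;-0.8 1 0 0 0 0 1;-0.8 1 0 0 0 0 1;-0.8 1 0 0 0 0 1;-0.8 1 0 0 0 0 1;-0.8 1 0 0 0 0 1;-0.8 1 0 0 0 0 1;-0.8 1 0 0 0 0 1;-0.8 1 0 0 0 0 1;-0.8 1 0 0 0 0 1;-0.8 1 0 0 0 0 1;0 0 0 0 0 0 1"

```text
time_s: 2.85
tcp_pos: [508.7, 203.5, 405.0]
orientation: [0.002, 0.811, 0.585, 0.0]
contact_force: [0.1, -0.7, -0.5]
grip_width: 87.5
finger_force: 0.0
```

Run:
```python
from h import *
go([(460,-120,400),(418,-272,260),(418,-272,219)])
```

```text
t 2.85 p [508.7 203.5 405. ] q [-0.95  0.29  0.55  1.89 -0.18  1.01 -0.64] F [ 0.1 -0.7 -0.5] w 87.5 ff 0.0
z [ 0.002 -0.003 -1.   ] yaw_y deg -18.34
(460, -120, 400) [-12.9    2.22   0.23] rows>= 13.0
(418, -272, 260) [-6.29  0.3   5.61] rows>= 7.0
(418, -272, 219) [ 0.   -0.    1.64] rows>= 2.0
```

Run:
```python
from h import *
for n in("scene","top"):
    P=cloud(n,np.load(f"pics/{n}0.npy"))
    for a in range(40,700,60):
        k=P[(P[...,0]>200)&(P[...,0]<480)&(P[...,1]>-620)&(P[...,1]<-305)&(P[...,2]>=a)&(P[...,2]<a+60)]
        if len(k)>3: print(n,a,len(k),k.min(0).round(),k.max(0).round())
M0=rot(robot.observe()['orientation'])
M=M0*R.from_rotvec([0,.35,0]); z=M.apply([0,0,1]); g=np.array([418,-272,57])
print(z.round(3)); t=g-163*z; a=t-100*z
go([(440,-80,405),(390,-260,405),a,t])
```

```text
scene 40 64 [ 398. -314.   41.] [ 413. -305.   67.]
scene 280 1039 [ 309. -563.  280.] [ 480. -494.  340.]
scene 340 3987 [ 328. -572.  340.] [ 427. -498.  397.]
top 40 430 [ 242. -553.   40.] [ 412. -307.   78.]
top 160 196 [ 201. -503.  161.] [ 325. -471.  220.]
top 220 1161 [ 200. -620.  220.] [ 352. -473.  280.]
top 280 1528 [ 221. -599.  280.] [ 480. -493.  340.]
top 340 892 [ 323. -572.  340.] [ 429. -498.  400.]
[ 0.11   0.323 -0.94 ]
t 2.85 p [508.7 203.5 405. ] q [-0.95  0.29  0.55  1.89 -0.18  1.01 -0.64] F [ 0.1 -0.7 -0.5] w 87.5 ff 0.0
z [ 0.002 -0.003 -1.   ] yaw_y deg -18.34
(440, -80, 405) [-11.63   0.96   0.02] rows>= 12.0
(390, -260, 405) [-7.46  0.37  0.01] rows>= 8.0
[ 389.15627766 -356.97861809  304.21584526] [-3.69  1.18  4.04] rows>= 5.0
[ 400.12347247 -324.66735646  210.21742501] [ 1.37 -0.    3.76] rows>= 4.0
```

Request:
servo_tool --series "-1 0.08 0 0 0 0 1;-1 0.08 0 0 0 0 1;-1 0.08 0 0 0 0 1;-1 0.08 0 0 0 0 1;-1 0.08 0 0 0 0 1;-1 0.08 0 0 0 0 1;-1 0.08 0 0 0 0 1;-1 0.08 0 0 0 0 1;-1 0.08 0 0 0 0 1;-1 0.08 0 0 0 0 1;-1 0.08 0 0 0 0 1;-0.9 0.05 0 0 0 0 1;-0.9 0.05 0 0 0 0 1;-0.9 0.05 0 0 0 0 1;-0.9 0.05 0 0 0 0 1;-0.9 0.05 0 0 0 0 1;-0.9 0.05 0 0 0 0 1;-0.9 0.05 0 0 0 0 1;-0.9 0.05 0 0 0 0 1;0 0 0 0 0 0 1"

```text
time_s: 4.52
tcp_pos: [395.7, -236.1, 404.8]
orientation: [0.001, 0.81, 0.587, -0.0]
contact_force: [-0.3, 0.8, -0.1]
grip_width: 88.1
finger_force: 0.0
```

Request:
servo_tool --series "0 0 0 0 0.7 0 1;0 0 0 0 0.7 0 1;0 0 0 0 0.7 0 1;0 0 0 0 0.7 0 1;0 0 0 0 0.7 0 1;0 0 0 0 0 0 1"

```text
time_s: 5.02
tcp_pos: [397.0, -232.8, 404.3]
orientation: [-0.104, 0.796, 0.579, 0.141]
contact_force: [-0.7, -0.3, 0.2]
grip_width: 87.4
finger_force: 0.0
```

Run:
```python
from h import *
M=rot(robot.observe()['orientation']); z=M.apply([0,0,1]); g=np.array([418,-272,57])
t=g-163*z; a=t-90*z
print(M.as_matrix().round(3).tolist()); go([a,t])
```

```text
[[0.289, 0.952, 0.105], [0.893, -0.307, 0.329], [0.345, -0.001, -0.938]]
t 5.02 p [ 397.  -232.8  404.3] q [-0.2   0.19  0.82  2.07 -0.53  1.12  0.58] F [-0.7 -0.3  0.2] w 87.4 ff 0.0
z [ 0.105  0.329 -0.938] yaw_y deg -17.88
[ 391.42727356 -355.26283156  294.42407437] [-5.96  1.3   2.49] rows>= 6.0
[ 400.8800221  -325.64364247  209.96491748] [-0.  -0.   3.6] rows>= 4.0
```

Request:
servo_tool --series "-0.85 0.19 0.36 0 0 0 1;-0.85 0.19 0.36 0 0 0 1;-0.85 0.19 0.36 0 0 0 1;-0.85 0.19 0.36 0 0 0 1;-0.85 0.19 0.36 0 0 0 1;-0.85 0.19 0.36 0 0 0 1;-0.85 0.19 0.36 0 0 0 1;0 0 0 0 0 0 1;0 0 0 0 0 0 1"

```text
time_s: 5.77
tcp_pos: [392.7, -355.2, 293.8]
orientation: [-0.104, 0.796, 0.58, 0.139]
contact_force: [-0.8, 0.4, 0.4]
grip_width: 88.0
finger_force: 0.0
```

Run:
```python
from h import *
M=rot(robot.observe()['orientation']); z=M.apply([0,0,1]); g=np.array([418,-272,57])
go([g-163*z])
p,d=robot.camera("wrist"); cv2.imwrite("pics/w1.png",p)
```

```text
t 5.77 p [ 392.7 -355.2  293.8] q [ 0.15  0.53  0.74  1.99 -0.75  1.09  1.01] F [-0.8  0.4  0.4] w 88.0 ff 0.0
z [ 0.102  0.326 -0.94 ] yaw_y deg -17.85
[ 401.39186046 -325.19759887  210.17697339] [ 0.03 -0.03  3.57] rows>= 4.0
```

View pics/w1.png

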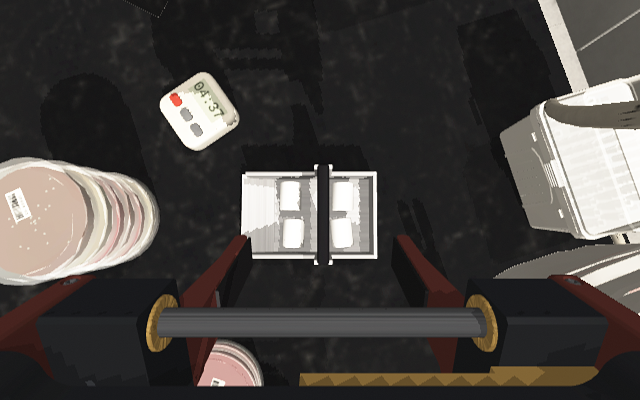

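The wrist view shows the handle bar at column 323, centred and parallel between the fingers (tips at about columns 245 and 400). All four cartridges are lying in the tray. I'll descend and grip.

Request:
servo_tool --series "0 0 0.8 0 0 0 1;0 0 0.8 0 0 0 1;0 0 0.8 0 0 0 1;0 0 0.6 0 0 0 1;0 0 0.4 0 0 0 1;0 0 0.17 0 0 0 1;0 0 0 0 0 0 1;0 0 0 0 0 0 0;0 0 0 0 0 0 0;0 0 0 0 0 0 0;0 0 0 0 0 0 0;0 0 0 0 0 0 0;0 0 0 0 0 0 0;0 0 0 0 0 0 0;0 0 0 0 0 0 0;0 0 0 0 0 0 0" --force 40

```text
time_s: 7.15
tcp_pos: [402.0, -326.5, 210.6]
orientation: [-0.103, 0.796, 0.58, 0.141]
contact_force: [-0.1, -0.6, 1.2]
grip_width: 31.2
finger_force: 0.0
```

Run:
```python
from h import *
s=robot.observe(); M=rot(s['orientation']); p=s['tcp_pos']
go([p+[0,0,40],p+[-20,60,160],p+[20,180,200]])
print(M.inv().as_matrix().round(3).tolist(), (p+163*M.apply([0,0,1])).round(1))
```

```text
t 7.15 p [ 402.  -326.5  210.6] q [ 0.17  0.64  0.64  2.06 -0.89  0.95  1.11] F [-0.1 -0.6  1.2] w 31.2 ff 0.0
z [ 0.105  0.326 -0.939] yaw_y deg -17.83
[ 402.0195749  -326.45779468  250.59358585] [ 0.55 -0.   -1.5 ] rows>= 2.0
[ 382.0195749  -266.45779468  370.59358585] [ 3.56 -1.5  -3.81] rows>= 4.0
[ 422.0195749  -146.45779468  410.59358585] [5.3  0.05 0.23] rows>= 6.0
[[0.288, 0.894, 0.343], [0.952, -0.306, -0.0], [0.105, 0.326, -0.939]] [ 419.1 -273.2   57.5]
```

Request:
servo_tool --series "0 0 0 0 0 0 0;0 0 0 0 0 0 0;0 0 0 0 0 0 0;0 0 0 0 0 0 0;0 0 0 0 0 0 0;0 0 0 0 0 0 0;0 0 0 0 0 0 0;0.1 0 -0.28 0 0 0 0;0.1 0 -0.28 0 0 0 0;0.15 0 -0.4 0 0 0 0;0.15 0 -0.4 0 0 0 0;0 0 0 0 0 0 0"

```text
time_s: 8.15
tcp_pos: [402.5, -327.0, 249.3]
orientation: [-0.101, 0.796, 0.58, 0.141]
contact_force: [-0.1, -0.6, -2.4]
grip_width: 9.9
finger_force: 40.0
```

Run:
```python
from h import *
s=robot.observe(); p=s['tcp_pos']
go([p+[-25,90,110],(560,-90,330)])
```

```text
t 8.15 p [ 402.5 -327.   249.3] q [ 0.13  0.58  0.69  2.05 -0.83  1.    1.05] F [-0.1 -0.6 -2.4] w 9.9 ff 40.0
z [ 0.108  0.325 -0.94 ] yaw_y deg -17.84
[ 377.46899536 -237.01704851  359.25037229] [ 4.44 -2.04 -3.07] rows>= 5.0
(560, -90, 330) [6.96 5.14 3.8 ] rows>= 7.0
```

Request:
servo_tool --series "0.75 -0.34 -0.51 0 0 0 0;0.75 -0.34 -0.51 0 0 0 0;0.75 -0.34 -0.51 0 0 0 0;0.75 -0.34 -0.51 0 0 0 0;0.75 -0.34 -0.51 0 0 0 0;0.75 -0.34 -0.51 0 0 0 0;0 0 0 0.21 0 -0.56 0;0 0 0 0.21 0 -0.56 0;0 0 0 0.21 0 -0.56 0;0 0 0 0.21 0 -0.56 0;0 0 0 0.21 0 -0.56 0;0 0 0 0 0 0 0"

```text
time_s: 9.15
tcp_pos: [377.7, -235.0, 357.5]
orientation: [-0.124, 0.7, 0.693, 0.123]
contact_force: [-0.6, 0.3, -2.0]
grip_width: 9.9
finger_force: 40.0
```

```bash
cat >> h.py <<'E'
def tiltplan(spouts,ths,M0):
    # M0: tool orientation with tray level; tray y = horizontal axis perpendicular to tool y
    yx=M0.apply([0,1,0]); yx[2]=0; yx/=np.linalg.norm(yx); ty=np.cross([0,0,1],yx)
    T0=np.stack([yx,ty,[0,0,1]],1); out=[]
    for sp,th in zip(spouts,ths):
        Q=R.from_rotvec(-th*ty); M=Q*M0
        h=np.array(sp)+Q.apply(T0@np.array([83.5,0,44]))
        out.append((h-163*M.apply([0,0,1]),M))
    return out
def deltas(seq):
    s=robot.observe(); p,M=s['tcp_pos'],rot(s['orientation'])
    for t,N in seq:
        print('TCP',t.round(0),'shift',(M.inv().apply(t-p)/25).round(2),'turn',((M.inv()*N).as_rotvec()*10).round(2)); p,M=t,N
E
python3 - <<'E'
from h import *
go([])
M=rot(robot.observe()['orientation']); print(M.as_matrix().round(3).tolist())
deltas(tiltplan([(620,6,150),(620,6,132),(618,6,125),(618,6,118),(618,6,112),(618,6,108)],[0,0,.25,.5,.75,1.0],M))
E
```

```text
t 9.15 p [ 377.7 -235.   357.5] q [-0.13  0.27  0.77  2.12 -0.52  1.11  0.94] F [-0.6  0.3 -2. ] w 9.9 ff 40.0
z [ 0.001  0.343 -0.939] yaw_y deg -0.54
[[0.01, 1.0, 0.001], [0.939, -0.01, 0.343], [0.343, -0.002, -0.939]]
TCP [703. -51. 347.] shift [ 6.91 12.95  2.93] turn [0. 0. 0.]
TCP [703. -51. 329.] shift [-0.25  0.    0.68] turn [0. 0. 0.]
TCP [650. -50. 337.] shift [ 0.1  -2.14 -0.28] turn [-2.35  0.   -0.86]
TCP [597. -50. 331.] shift [ 0.11 -2.12 -0.29] turn [-2.35  0.   -0.86]
TCP [544. -49. 313.] shift [ 0.13 -2.17 -0.35] turn [-2.35 -0.   -0.86]
TCP [497. -49. 285.] shift [ 0.16 -2.16 -0.43] turn [-2.35 -0.   -0.86]
```

Request:
servo_tool --series "0.43 0.81 0.18 0 0 0 0;0.43 0.81 0.18 0 0 0 0;0.43 0.81 0.18 0 0 0 0;0.43 0.81 0.18 0 0 0 0;0.43 0.81 0.18 0 0 0 0;0.43 0.81 0.18 0 0 0 0;0.43 0.81 0.18 0 0 0 0;0.43 0.81 0.18 0 0 0 0;0.43 0.81 0.18 0 0 0 0;0.43 0.81 0.18 0 0 0 0;0.43 0.81 0.18 0 0 0 0;0.43 0.81 0.18 0 0 0 0;0.43 0.81 0.18 0 0 0 0;0.43 0.81 0.18 0 0 0 0;0.43 0.81 0.18 0 0 0 0;0.43 0.81 0.18 0 0 0 0;0 0 0 0 0 0 0;0 0 0 0 0 0 0"

```text
time_s: 10.65
tcp_pos: [704.4, -51.5, 347.0]
orientation: [-0.124, 0.7, 0.692, 0.123]
contact_force: [-0.2, -0.9, -2.9]
grip_width: 9.6
finger_force: 40.0
```

Run:
```python
from h import *
go([])
M=rot(robot.observe()['orientation'])
p,d=robot.camera("scene"); cv2.imwrite("pics/s2.png",p[60:300,240:560].repeat(2,0).repeat(2,1))
th=np.arange(0,1.01,.05); z=np.interp(th,[0,.25,.5,1],[132,125,118,108])
deltas(tiltplan([(619,6,a) for a in z],th,M))
```

```text
t 10.65 p [704.4 -51.5 347. ] q [-0.33  0.67  0.61  1.55 -0.77  1.22  0.52] F [-0.2 -0.9 -2.9] w 9.6 ff 40.0
z [ 0.     0.343 -0.939] yaw_y deg -0.63
TCP [702. -51. 329.] shift [-0.18 -0.05  0.71] turn [ 0.    0.01 -0.02]
TCP [692. -51. 332.] shift [ 0.03 -0.4  -0.09] turn [-0.47 -0.   -0.17]
TCP [682. -51. 334.] shift [ 0.03 -0.4  -0.09] turn [-0.47  0.   -0.17]
TCP [672. -51. 335.] shift [ 0.03 -0.4  -0.09] turn [-0.47  0.   -0.17]
TCP [662. -50. 336.] shift [ 0.03 -0.41 -0.1 ] turn [-0.47  0.   -0.17]
TCP [651. -50. 337.] shift [ 0.03 -0.41 -0.1 ] turn [-0.47 -0.   -0.17]
TCP [640. -50. 337.] shift [ 0.04 -0.41 -0.1 ] turn [-0.47  0.   -0.17]
TCP [630. -50. 336.] shift [ 0.04 -0.42 -0.1 ] turn [-0.47  0.   -0.17]
TCP [619. -50. 335.] shift [ 0.04 -0.42 -0.1 ] turn [-0.47  0.   -0.17]
TCP [608. -50. 333.] shift [ 0.04 -0.42 -0.1 ] turn [-0.47 -0.   -0.17]
TCP [598. -50. 331.] shift [ 0.04 -0.42 -0.1 ] turn [-0.47  0.   -0.17]
TCP [587. -50. 329.] shift [ 0.04 -0.42 -0.11] turn [-0.47  0.   -0.17]
TCP [576. -49. 326.] shift [ 0.04 -0.42 -0.12] turn [-0.47  0.   -0.17]
TCP [566. -49. 323.] shift [ 0.04 -0.42 -0.12] turn [-0.47 -0.   -0.17]
TCP [556. -49. 319.] shift [ 0.04 -0.42 -0.12] turn [-0.47  0.   -0.17]
TCP [546. -49. 315.] shift [ 0.04 -0.42 -0.12] turn [-0.47 -0.   -0.17]
TCP [536. -49. 310.] shift [ 0.04 -0.43 -0.12] turn [-0.47 -0.   -0.17]
TCP [526. -49. 304.] shift [ 0.04 -0.43 -0.12] turn [-0.47  0.   -0.17]
TCP [516. -49. 298.] shift [ 0.04 -0.43 -0.12] turn [-0.47 -0.   -0.17]
TCP [507. -49. 292.] shift [ 0.05 -0.43 -0.12] turn [-0.47  0.   -0.17]
TCP [498. -49. 285.] shift [ 0.05 -0.43 -0.13] turn [-0.47 -0.   -0.17]
```

View pics/s2.png

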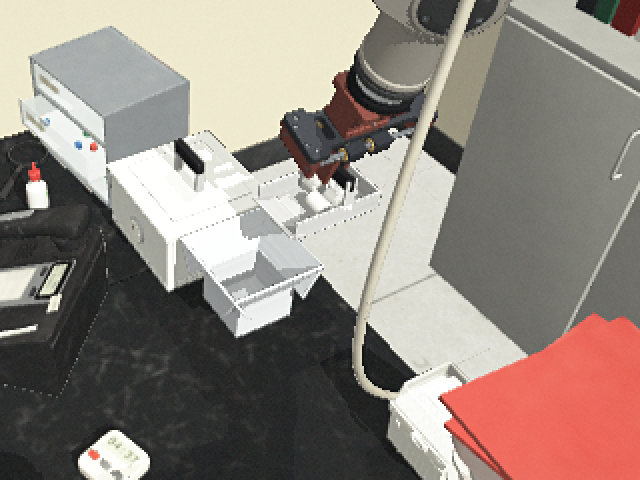

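The tray is held level above and behind the hopper, spout towards it, with the cartridges inside. I'll start tilting slowly.

Request:
servo_tool --series "-0.18 -0.05 0.7 0 0 0 0;0.03 -0.4 -0.09 -0.47 0 -0.17 0;0.03 -0.4 -0.09 -0.47 0 -0.17 0;0.03 -0.4 -0.09 -0.47 0 -0.17 0;0.03 -0.4 -0.1 -0.47 0 -0.17 0;0.03 -0.41 -0.1 -0.47 0 -0.17 0;0.02 -0.2 -0.05 -0.23 0 -0.09 0;0.02 -0.2 -0.05 -0.23 0 -0.09 0;0.02 -0.21 -0.05 -0.24 0 -0.09 0;0.02 -0.21 -0.05 -0.24 0 -0.09 0;0.02 -0.21 -0.05 -0.24 0 -0.09 0;0.02 -0.21 -0.05 -0.24 0 -0.09 0;0.02 -0.21 -0.05 -0.24 0 -0.09 0;0.02 -0.21 -0.05 -0.24 0 -0.09 0;0.02 -0.21 -0.05 -0.24 0 -0.09 0;0.02 -0.21 -0.05 -0.24 0 -0.09 0;0 0 0 0 0 0 0;0 0 0 0 0 0 0"

```text
time_s: 12.2
tcp_pos: [597.3, -50.9, 331.6]
orientation: [0.055, 0.648, 0.701, 0.291]
contact_force: [-0.5, -0.1, -2.2]
grip_width: 9.5
finger_force: 40.0
```

Run:
```python
from h import *
go([])
s=robot.observe(); M=rot(s['orientation']); yv=M.apply([0,1,0]); th=np.arcsin(yv[2]); print('tilt',th)
p=s['tcp_pos']; h=p+163*M.apply([0,0,1]); c,sn=np.cos(th),np.sin(th); print('spout',h+[-83.5*c+44*sn,0,-83.5*sn-44*c])
```

```text
t 12.2 p [597.3 -50.9 331.6] q [-0.27  0.4   0.43  2.   -1.15  0.61  1.1 ] F [-0.5 -0.1 -2.2] w 9.5 ff 40.0
z [ 0.455  0.337 -0.824] yaw_y deg -0.71
tilt 0.5005591154834989
spout [619.36744377   4.06735323 118.62792979]
```

Request:
servo_tool --series "0.04 -0.42 -0.11 -0.47 0 -0.17 0;0.04 -0.42 -0.12 -0.47 0 -0.17 0;0.04 -0.42 -0.12 -0.47 0 -0.17 0;0.04 -0.42 -0.12 -0.47 0 -0.17 0;0.04 -0.42 -0.12 -0.47 0 -0.17 0;0.04 -0.43 -0.12 -0.47 0 -0.17 0;0.04 -0.43 -0.12 -0.47 0 -0.17 0;0.04 -0.43 -0.12 -0.47 0 -0.17 0;0.04 -0.43 -0.12 -0.47 0 -0.17 0;0.04 -0.43 -0.12 -0.47 0 -0.17 0;0 0 0 0 0 0 0;0 0 0 0 0 0 0;0 0 0 0 0 0 0;0 0 0 0 0 0 0;0 0 0 0 0 0 0;0 0 0 0 0 0 0"

```text
time_s: 13.53
tcp_pos: [545.0, -72.7, 321.2]
orientation: [0.138, 0.591, 0.699, 0.378]
contact_force: [-0.1, 0.5, -2.4]
grip_width: 9.9
finger_force: 40.0
```

Run:
```python
from h import *
go([])
s=robot.observe(); M=rot(s['orientation']); yv=M.apply([0,1,0]); th=np.arcsin(yv[2]); print('tilt',th)
p,d=robot.camera("scene"); t,d=robot.camera("top")
a=p[110:260,290:450]; b=t[110:230,260:388]
cv2.imwrite("pics/s3.png",np.hstack([cv2.resize(a,(400,375)),cv2.resize(b,(400,375))]))
```

```text
t 13.53 p [545.  -72.7 321.2] q [ 0.84  0.45 -0.83  2.12 -1.37  0.17  1.65] F [-0.1  0.5 -2.4] w 9.9 ff 40.0
z [ 0.639  0.365 -0.677] yaw_y deg 1.3
tilt 0.762955546907799
```

View pics/s3.png

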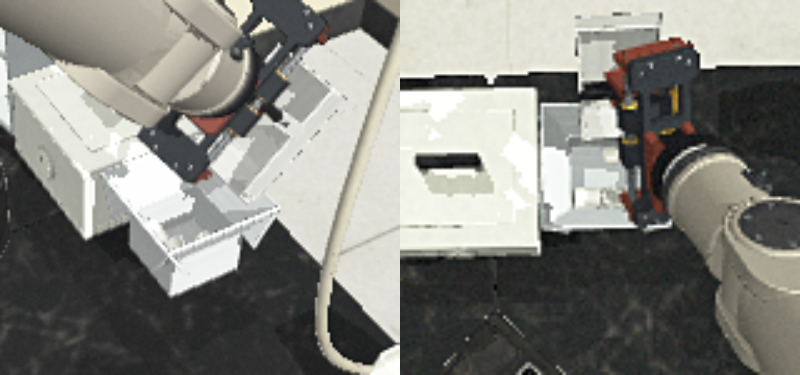

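Run:
```python
from h import *
f=[]
for i in range(6):
    t,d=robot.camera("top"); f.append(robot.observe()['contact_force'][2])
print(np.round(f,2))
s=robot.observe(); M=rot(s['orientation']); h=s['tcp_pos']+163*M.apply([0,0,1])
A=np.column_stack([M.apply([0,1,0])]) 
L=.35; tx=M.apply([0,1,0]); tz=M.apply([np.sin(L),0,-np.cos(L)]); print('spout',(h-83.5*tx-44*tz).round(1),'ty',np.cross(tz,tx).round(3))
p,ds=robot.camera("scene"); w,dw=robot.camera("wrist")
cv2.imwrite("pics/s4.png",np.hstack([cv2.resize(w,(400,300)),cv2.resize(p[150:240,325:420],(400,300),interpolation=cv2.INTER_CUBIC)]))
```

```text
[-1.44 -1.5  -1.65 -2.7  -1.8  -1.57]
spout [619.2 -14.8 121.4] ty [-0.026  1.     0.006]
```

View pics/s4.png

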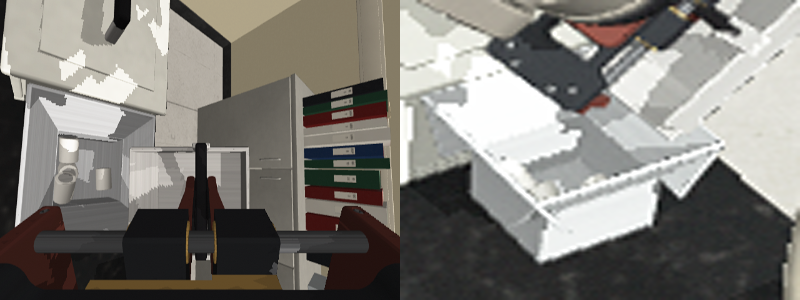

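Run:
```python
from h import *
w,dw=robot.camera("wrist"); cv2.imwrite("pics/w5.png",cv2.resize(w[150:310,40:420],(798,336),interpolation=cv2.INTER_CUBIC))
P=cloud("wrist",dw); 
for u,v in((108,197),(101,240),(165,240),(130,220),(135,260),(140,300),(110,275),(250,260),(280,250),(350,250),(370,280)): print(u,v,P[v,u].round())
```

```text
108 197 [571.  30.  36.]
101 240 [566.  -5.  54.]
165 240 [618.  -7.  26.]
130 220 [593.  12.   5.]
135 260 [599. -27.   5.]
140 300 [588. -47.  86.]
110 275 [573. -31.  57.]
250 260 [648. -18. 135.]
280 250 [664. -10. 150.]
350 250 [702.  -9. 187.]
370 280 [608.  -8. 276.]
```

View pics/w5.png

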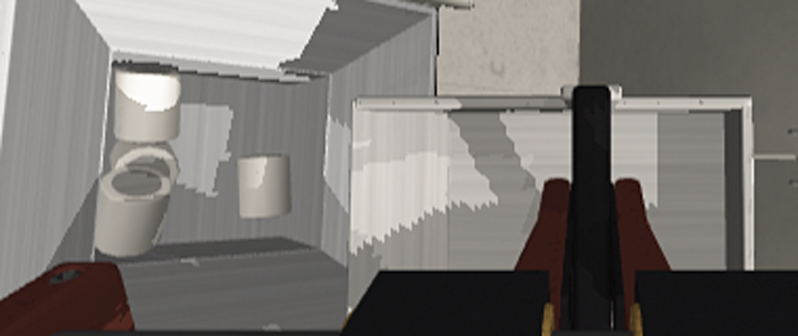

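The wrist crop shows four cartridges in the bin, at (148,105), (145,160), (130,215) and (265,187), and the visible part of the tray is empty. I'll level the tray about its handle and confirm from there.

Run:
```python
from h import *
from scipy.spatial.transform import Slerp
s=robot.observe(); M=rot(s['orientation']); h=s['tcp_pos']+163*M.apply([0,0,1]); print(h)
Y=R.from_euler('z',-.01)
ylevel=Y.apply([1,0,0]); z=Y.apply([0,np.sin(.35),-np.cos(.35)]); x=np.cross(ylevel,z)
M0=R.from_matrix(np.stack([x,ylevel,z],1))
N=10; S=Slerp([0,1],R.concatenate([M,M0]))
h1=np.array([640,-20,215.])
seq=[]
for k in range(1,N+1):
    m=S(k/N); hh=h+(h1-h)*k/N; seq.append((hh-163*m.apply([0,0,1]),m))
deltas(seq)
```

```text
[649.08531096 -14.69939914 210.96583502]
TCP [552. -74. 329.] shift [ 0.    0.44 -0.03] turn [ 0.71 -0.02  0.29]
TCP [561. -74. 337.] shift [-0.    0.44 -0.02] turn [ 0.71 -0.02  0.29]
TCP [569. -74. 344.] shift [-0.    0.44 -0.02] turn [ 0.71 -0.02  0.29]
TCP [578. -74. 350.] shift [-0.    0.44 -0.02] turn [ 0.71 -0.02  0.29]
TCP [588. -75. 355.] shift [-0.    0.43 -0.02] turn [ 0.71 -0.02  0.29]
TCP [598. -75. 359.] shift [-0.    0.43 -0.02] turn [ 0.71 -0.02  0.29]
TCP [608. -75. 363.] shift [-0.    0.43 -0.02] turn [ 0.71 -0.02  0.29]
TCP [618. -75. 365.] shift [-0.01  0.43 -0.01] turn [ 0.71 -0.02  0.29]
TCP [629. -76. 367.] shift [-0.01  0.43 -0.01] turn [ 0.71 -0.02  0.29]
TCP [639. -76. 368.] shift [-0.01  0.43 -0.01] turn [ 0.71 -0.02  0.29]
```

Request:
servo_tool --series "0 0.44 -0.02 0.71 -0.02 0.29 0;0 0.44 -0.02 0.71 -0.02 0.29 0;0 0.44 -0.02 0.71 -0.02 0.29 0;0 0.44 -0.02 0.71 -0.02 0.29 0;0 0.43 -0.02 0.71 -0.02 0.29 0;0 0.43 -0.02 0.71 -0.02 0.29 0;0 0.43 -0.02 0.71 -0.02 0.29 0;0 0.43 -0.01 0.71 -0.02 0.29 0;0 0.43 -0.01 0.71 -0.02 0.29 0;0 0.43 -0.01 0.71 -0.02 0.29 0;0 0 0 0 0 0 0;0 0 0 0 0 0 0"

```text
time_s: 15.08
tcp_pos: [631.8, -72.7, 362.9]
orientation: [-0.1, 0.69, 0.701, 0.15]
contact_force: [-0.8, 0.5, -1.6]
grip_width: 9.9
finger_force: 40.0
```

```bash
cat >> h.py <<'E'
def level(yaw=-.01,L=.35):
    Y=R.from_euler('z',yaw); y=Y.apply([1,0,0]); z=Y.apply([0,np.sin(L),-np.cos(L)])
    return R.from_matrix(np.stack([np.cross(y,z),y,z],1))
E
python3 - <<'E'
from h import *
go([]); M0=level(); z=M0.apply([0,0,1])
deltas([(np.array(h)-163*z,M0) for h in [(600,-70,215),(470,-110,150),(470,-110,65),(470,-110,57)]])
E
```

```text
t 15.08 p [631.8 -72.7 362.9] q [ 0.11  0.46 -0.01  1.71 -0.44  0.98  0.36] F [-0.8  0.5 -1.6] w 9.9 ff 40.0
z [ 0.068  0.349 -0.935] yaw_y deg 0.09
TCP [ 599. -126.  368.] shift [-1.89 -1.28 -1.02] turn [ 0.64 -0.06  0.36]
TCP [ 469. -166.  303.] shift [-2.44 -5.18  1.88] turn [0. 0. 0.]
TCP [ 469. -166.  218.] shift [-1.17  0.    3.19] turn [0. 0. 0.]
TCP [ 469. -166.  210.] shift [-0.11  0.    0.3 ] turn [0. 0. 0.]
```

Request:
servo_tool --series "-0.63 -0.43 -0.34 0.21 -0.02 0.12 0;-0.63 -0.43 -0.34 0.21 -0.02 0.12 0;-0.63 -0.43 -0.34 0.21 -0.02 0.12 0;-0.35 -0.74 0.27 0 0 0 0;-0.35 -0.74 0.27 0 0 0 0;-0.35 -0.74 0.27 0 0 0 0;-0.35 -0.74 0.27 0 0 0 0;-0.35 -0.74 0.27 0 0 0 0;-0.35 -0.74 0.27 0 0 0 0;-0.35 -0.74 0.27 0 0 0 0;0 0 0 0 0 0 0;0 0 0 0 0 0 0"

```text
time_s: 16.08
tcp_pos: [466.8, -166.5, 303.7]
orientation: [-0.122, 0.701, 0.691, 0.124]
contact_force: [0.5, 0.4, -1.7]
grip_width: 9.7
finger_force: 40.0
```

Run:
```python
from h import *
go([]); M0=level(); z=M0.apply([0,0,1])
deltas([(np.array(h)-163*z,M0) for h in [(470,-110,65),(470,-110,57)]])
p,ds=robot.camera("scene"); w,_=robot.camera("wrist")
cv2.imwrite("pics/s6.png",np.hstack([cv2.resize(w,(400,300)),cv2.resize(p[150:330,300:540],(400,300))]))
```

```text
t 16.08 p [ 466.8 -166.5  303.7] q [ 0.3   0.36  0.03  2.04 -0.44  0.91  0.61] F [ 0.5  0.4 -1.7] w 9.7 ff 40.0
z [ 0.005  0.343 -0.939] yaw_y deg -0.79
TCP [ 469. -166.  218.] shift [-1.15  0.1   3.22] turn [ 0.01 -0.   -0.04]
TCP [ 469. -166.  210.] shift [-0.11  0.    0.3 ] turn [0. 0. 0.]
```

View pics/s6.png

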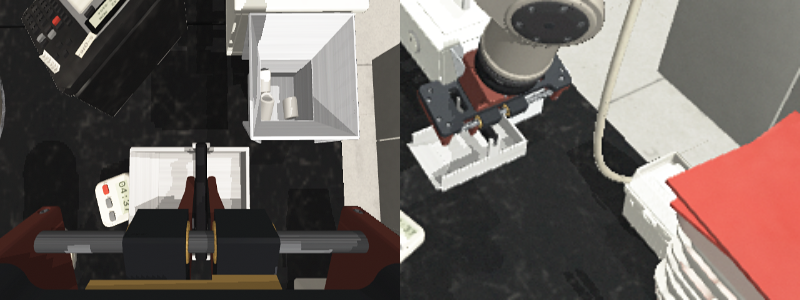

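The wrist view shows four cartridges in the bin, around (275,95), and the tray held level over clear bench beyond the timer. I'll lower it.

Request:
servo_tool --series "-0.23 0.02 0.64 0 0 0 0;-0.23 0.02 0.64 0 0 0 0;-0.23 0.02 0.64 0 0 0 0;-0.23 0.02 0.64 0 0 0 0;-0.23 0.02 0.64 0 0 0 0;-0.06 0 0.15 0 0 0 0;-0.05 0 0.12 0 0 0 0;0 0 0 0 0 0 0;0 0 0 0 0 0 0"

```text
time_s: 16.93
tcp_pos: [471.6, -166.0, 212.5]
orientation: [-0.122, 0.7, 0.692, 0.124]
contact_force: [0.3, 0.2, -1.8]
grip_width: 9.6
finger_force: 40.0
```

Run:
```python
from h import *
go([]); s=robot.observe(); M=rot(s['orientation']); print((s['tcp_pos']+163*M.apply([0,0,1])).round(1)); print(ray("top",369,233,30).round(),ray("top",382,244,30).round())
```

```text
t 16.93 p [ 471.6 -166.   212.5] q [ 0.32  0.51 -0.01  2.07 -0.51  0.73  0.71] F [ 0.3  0.2 -1.8] w 9.6 ff 40.0
z [ 0.005  0.343 -0.939] yaw_y deg -0.67
[ 472.5 -110.2   59.4]
[ 366. -133.   30.] [ 328. -174.   30.]
```

Request:
servo_tool --series "-0.02 0 0.05 0 0 0 0;-0.02 0 0.05 0 0 0 0;0 0 0 0 0 0 0"

```text
time_s: 17.18
tcp_pos: [471.6, -166.3, 210.6]
orientation: [-0.122, 0.7, 0.692, 0.125]
contact_force: [-1.8, -1.1, 8.4]
grip_width: 9.4
finger_force: 40.0
```

Request:
servo_tool --series "-0.01 0 0.03 0 0 0 0;0 0 0 0 0 0 0;0 0 0 0 0 0 0"

```text
time_s: 17.43
tcp_pos: [471.6, -166.4, 210.5]
orientation: [-0.122, 0.7, 0.692, 0.125]
contact_force: [-4.0, -0.3, 16.7]
grip_width: 9.8
finger_force: 40.0
```

Request:
servo_tool --series "0.01 0 -0.04 0 0 0 0;0 0 0 0 0 0 0.5;0 0 0 0 0 0 0.5;0 0 0 0 0 0 0.5;0 0 0 0 0 0 0.5;0 0 0 0 0 0 0.5;0 0 0 0 0 0 0.5;0 0 -0.3 0 0 0 0.5;0 0 -0.6 0 0 0 0.5;0 0 -0.8 0 0 0 0.5;0 0 -0.8 0 0 0 0.5;0 0 -0.8 0 0 0 0.5;0 0 -0.8 0 0 0 0.5;0 0 -0.8 0 0 0 0.5;0 0 0 0 0 0 0.5"

```text
time_s: 18.68
tcp_pos: [471.4, -210.2, 328.2]
orientation: [-0.119, 0.701, 0.692, 0.125]
contact_force: [1.1, -1.4, -1.1]
grip_width: 43.8
finger_force: 0.0
```

Run:
```python
from h import *
go([])
M0=level(-.01,0.0)
deltas([(np.array([480,-120,370.]),M0),(np.array([596,164,370.]),M0),(np.array([596,164,305.]),M0)])
t,d=robot.camera("top"); P=cloud("top",d)
m=(P[...,0]>370)&(P[...,0]<560)&(P[...,1]>-190)&(P[...,1]<-66)
q=P[m&(P[...,2]>12)&(P[...,2]<45)]; print('tray',cv2.minAreaRect(q[:,:2].astype(np.float32)),np.percentile(q[:,2],[5,50,90,99]).round(1))
# lid handle again
m=(P[...,0]>570)&(P[...,0]<625)&(P[...,1]>110)&(P[...,1]<215)&(P[...,2]>130)
print('lidh',cv2.minAreaRect(P[m][:,:2].astype(np.float32)),np.median(P[m][:,2]))
m=(P[...,0]>480)&(P[...,0]<710)&(P[...,1]>76)&(P[...,1]<260)&(abs(P[...,2]-102)<6)
print('lid',cv2.minAreaRect(P[m][:,:2].astype(np.float32)))
cv2.imwrite("pics/t7.png",np.hstack([cv2.resize(t[180:255,330:430],(400,300),interpolation=2),cv2.resize(t[135:195,290:370],(400,300),interpolation=2)]))
```

```text
t 18.68 p [ 471.4 -210.2  328.2] q [ 0.34  0.36  0.06  1.97 -0.41  0.99  0.65] F [ 1.1 -1.4 -1.1] w 43.8 ff 0.0
z [ 0.01  0.34 -0.94] yaw_y deg -0.82
TCP [ 480. -120.  370.] shift [ 3.97  0.3  -0.34] turn [ 0.06 -3.47 -0.03]
TCP [596. 164. 370.] shift [11.41  4.53  0.  ] turn [0. 0. 0.]
TCP [596. 164. 305.] shift [0.  0.  2.6] turn [0. 0. 0.]
tray ((473.1806640625, -110.32677459716797), (84.06090545654297, 167.13897705078125), 89.34379577636719) [12.5 25.7 32.  35.9]
lidh ((597.3283081054688, 163.21583557128906), (62.861270904541016, 13.537374496459961), 89.27445983886719) 148.54173901794195
lid ((596.8847045898438, 163.88473510742188), (177.62942504882812, 168.2226104736328), 89.31879425048828)
```

View pics/t7.png

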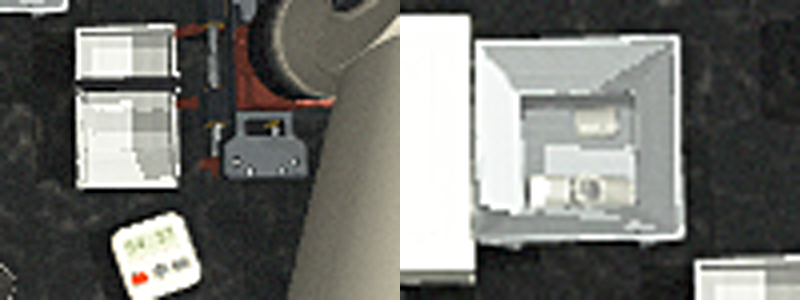

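The top crop shows the tray empty and flat on the bench. The right half shows the cartridges in the bin. Now the lid.

Request:
servo_tool --series "0.8 0.06 -0.07 0 -0.69 0 0.6;0.8 0.06 -0.07 0 -0.69 0 0.6;0.8 0.06 -0.07 0 -0.69 0 0.6;0.8 0.06 -0.07 0 -0.69 0 0.6;0.8 0.06 -0.07 0 -0.69 0 0.6;0.9 0.36 0 0 0 0 0.6;0.9 0.36 0 0 0 0 0.6;0.9 0.36 0 0 0 0 0.6;0.9 0.36 0 0 0 0 0.6;0.9 0.36 0 0 0 0 0.6;0.9 0.36 0 0 0 0 0.6;0.9 0.36 0 0 0 0 0.6;0.9 0.36 0 0 0 0 0.6;0.9 0.36 0 0 0 0 0.6;0.9 0.36 0 0 0 0 0.6;0.9 0.36 0 0 0 0 0.6;0.9 0.36 0 0 0 0 0.6;0.6 0.2 0 0 0 0 0.6;0 0 0 0 0 0 0.6;0 0 0 0 0 0 0.6" --force 60

```text
time_s: 20.4
tcp_pos: [595.1, 171.2, 354.3]
orientation: [-0.002, 0.711, 0.703, 0.001]
contact_force: [-0.6, -0.9, -0.5]
grip_width: 52.7
finger_force: 0.0
```

Run:
```python
from h import *
go([]); M0=level(-.012,0.0)
deltas([(np.array([596.8,163.6,340.]),M0),(np.array([596.8,163.6,305.]),M0)])
```

```text
t 20.4 p [595.1 171.2 354.3] q [-0.38  0.44 -0.    1.74 -0.01  0.96 -0.39] F [-0.6 -0.9 -0.5] w 52.7 ff 0.0
z [-0.002  0.004 -1.   ] yaw_y deg -0.59
TCP [597. 164. 340.] shift [-0.31  0.07  0.57] turn [-0.02 -0.04  0.02]
TCP [597. 164. 305.] shift [0.  0.  1.4] turn [0. 0. 0.]
```

Request:
servo_tool --series "-0.31 0.07 0.57 -0.02 -0.04 0.02 0.6;0 0 0.5 0 0 0 0.6;0 0 0.5 0 0 0 0.6;0 0 0.4 0 0 0 0.6;0 0 0 0 0 0 0.6;0 0 0 0 0 0 0;0 0 0 0 0 0 0;0 0 0 0 0 0 0;0 0 0 0 0 0 0;0 0 0 0 0 0 0;0 0 0 0 0 0 0;0 0 0 0 0 0 0;0 0 0 0 0 0 0;0 0 0 0 0 0 0;0 0 0 0 0 0 0;0 0 0 0 0 0 0" --force 60

```text
time_s: 21.73
tcp_pos: [597.4, 163.3, 306.2]
orientation: [0.0, 0.712, 0.702, 0.001]
contact_force: [-1.0, -0.4, 3.3]
grip_width: 11.5
finger_force: 60.0
```

Run:
```python
from h import *
go([(596.8,163.6,305)])
```

```text
t 21.73 p [597.4 163.3 306.2] q [-0.37  0.49  0.    1.78 -0.    0.87 -0.38] F [-1.  -0.4  3.3] w 11.5 ff 60.0
z [ 0.002  0.001 -1.   ] yaw_y deg -0.79
(596.8, 163.6, 305) [ 0.01 -0.02  0.05] rows>= 1.0
```

Gripped. I'll pull slowly in steps of about 1 mm.

Request:
servo_tool --series "0 0 -0.03 0 0 0 0;0 0 -0.03 0 0 0 0;0 0 -0.03 0 0 0 0;0 0 -0.03 0 0 0 0;0 0 0 0 0 0 0"

```text
time_s: 22.15
tcp_pos: [596.6, 163.2, 307.3]
orientation: [-0.0, 0.712, 0.702, -0.0]
contact_force: [0.8, 1.4, -13.5]
grip_width: 11.8
finger_force: 60.0
```

Request:
servo_tool --series "0 0 -0.03 0 0 0 0;0 0 -0.03 0 0 0 0;0 0 -0.03 0 0 0 0;0 0 -0.03 0 0 0 0;0 0 0 0 0 0 0"

```text
time_s: 22.57
tcp_pos: [597.4, 163.2, 312.8]
orientation: [0.0, 0.712, 0.702, 0.001]
contact_force: [-1.7, 0.4, -6.8]
grip_width: 11.8
finger_force: 60.0
```

Request:
servo_tool --series "0 0 -0.05 0 0 0 0;0 0 -0.05 0 0 0 0;0 0 -0.05 0 0 0 0;0 0 -0.05 0 0 0 0;0 0 -0.05 0 0 0 0;0 0 -0.05 0 0 0 0;0 0 -0.05 0 0 0 0;0 0 -0.05 0 0 0 0;0 0 -0.05 0 0 0 0;0 0 -0.05 0 0 0 0;0 0 -0.05 0 0 0 0;0 0 -0.05 0 0 0 0;0 0 -0.05 0 0 0 0;0 0 -0.05 0 0 0 0;0 0 -0.05 0 0 0 0;0 0 -0.05 0 0 0 0;0 0 -0.04 0 0 0 0;0 0 0 0 0 0 0;0 0 0 0 0 0 0;0 0 0 0 0 0 0"

```text
time_s: 24.23
tcp_pos: [597.2, 163.1, 332.9]
orientation: [0.0, 0.712, 0.702, 0.001]
contact_force: [-0.2, -0.3, -3.9]
grip_width: 11.7
finger_force: 60.0
```

Run:
```python
from h import *
go([(597,163.3,336.2)])
f=[]
for i in range(3): t,d=robot.camera("top"); f.append(robot.observe()['contact_force'].round(1))
print(f)
P=cloud("top",d)
m=(P[...,0]>500)&(P[...,0]<700)&(P[...,1]>76)&(P[...,1]<255)&(abs(P[...,2]-132)<14)
q=P[m]; A=np.c_[q[:,:2]-q[:,:2].mean(0),np.ones(len(q))]; print(len(q),np.linalg.lstsq(A,q[:,2],rcond=None)[0])
s,_=robot.camera("scene"); cv2.imwrite("pics/s8.png",cv2.resize(s[80:260,230:470],(800,600)))
```

```text
t 24.23 p [597.2 163.1 332.9] q [-0.37  0.46  0.    1.76 -0.    0.92 -0.38] F [-0.2 -0.3 -3.9] w 11.7 ff 60.0
z [ 0.002  0.001 -1.   ] yaw_y deg -0.8
(597, 163.3, 336.2) [ 0.01 -0.01 -0.13] rows>= 1.0
[array([-0.9,  0.2, -3.5]), array([ 0.3,  0.3, -2.5]), array([ 0.3,  0.8, -2.9])]
855 [ 5.99277489e-03 -4.10349066e-03  1.28520328e+02]
```

View pics/s8.png

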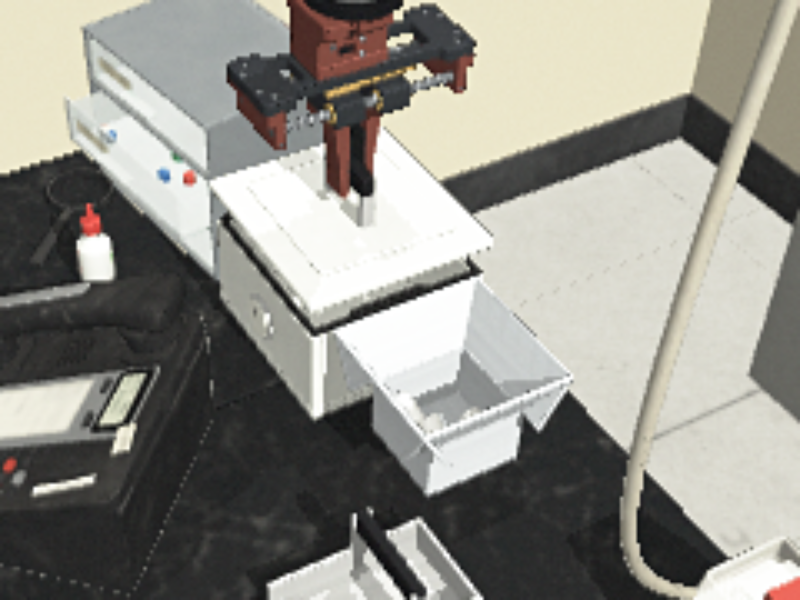

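The lid is held level and free, with the skirt showing above the box. The depth fit puts it about 26.5 mm up, so I'll raise it 3.5 mm more.

Request:
servo_tool --series "0 0 -0.05 0 0 0 0;0 0 -0.05 0 0 0 0;0 0 -0.04 0 0 0 0;0 0 0 0 0 0 0;0 0 0 0 0 0 0;0 0 0 0 0 0 0;0 0 0 0 0 0 0;0 0 0 0 0 0 0;0 0 0 0 0 0 0"

```text
time_s: 25.18
tcp_pos: [597.2, 163.2, 336.4]
orientation: [0.0, 0.712, 0.702, 0.001]
contact_force: [0.4, -0.5, -3.2]
grip_width: 12.2
finger_force: 60.0
```

Run:
```python
from h import *
go([]); t,d=robot.camera("top"); P=cloud("top",d)
m=(P[...,0]>500)&(P[...,0]<700)&(P[...,1]>76)&(P[...,1]<255)&(abs(P[...,2]-132)<14)
z=np.median(P[m][:,2]); print('lid top',z)
if 129<z<136: print(robot.sign_off())
```

```text
t 25.18 p [597.2 163.2 336.4] q [-0.37  0.45  0.    1.76 -0.    0.92 -0.38] F [ 0.4 -0.5 -3.2] w 12.2 ff 60.0
z [ 0.001  0.001 -1.   ] yaw_y deg -0.8
lid top 132.02257073759517
the job is handed in; nothing more can be done
None
```

The job is handed in: the cartridges are in the hopper, the empty tray stands flat on the bench (about 170 mm from where it started), and the lid is held level about 30 mm above its seat, at 25 s.

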